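# Clear the finished test cartridge from the analyser

### The arm

A 7-joint arm with a two-finger parallel gripper is mounted at the origin on the work surface; the furniture and walls round the work are solid. World frame = base frame: x ahead of the robot, y to its left, z up, the work surface at z = 0. Lengths are in m, angles in rad, forces in N, time in s.
With the tool pointing down it reaches from about 0.425 to 0.875 m from the base axis. Payload 4.7 kg.
Tool frame: the origin (TCP) lies at the very end of the fingers, on their centre line; the grasp point (between the pads) lies 19 mm behind it; y points along the fingers, x is the direction in which the jaws open and shut, and the axes are right-handed (so a half turn about y gives the same grasp; the last joint's range is limited). The gripper opens to 85 mm and grips with 20 to 120 N. Pads are 22 mm wide; open, the fingers measure 114 mm over their backs; the gripper's body (76 mm by 85 mm) begins 54 mm behind the grasp point. The pads swing forward as they close: fully open they stand 13 mm farther back than shut.
Start: joints at [1.134, 0.321, -0.07, 1.45, 0.023, 1.371, -0.057], TCP at [0.283, -0.585, 0.231] pointing down, gripper open.
Joint ranges: [-2.86, 2.86], [-0.3, 2.09], [-1.38, 1.24], [0.06, 2.45], [-1.56, 4.7], [0.09, 2.05], [-2.69, 2.69]. Speed limits (rad/s): [2.57, 2.57, 3.14, 3.14, 3.14, 3.14, 3.14].

### API

Orientations are given as [roll, pitch, yaw] about the fixed x, y, z axes, in that order (R = Rz(yaw) Ry(pitch) Rx(roll)).
In Python, from plant import * gives the robot as it stands. The module is installed in compiled form; this text tells all that it offers.
- The arm moves only by the tool step_arm, never from a script. Its arguments are lists of equal length, an entry for each row: "hand": the finger opening in mm, from 0 to 85.4; "translation": the shift along the world's x, y, z in units of 40 mm (1.0 is 40 mm), a list of three; "roll": the turn about the world's z in units of 6 degrees (1.0 is 6 degrees). In form: {"hand": [hand, ...], "translation": [[x, y, z], ...], "roll": [roll, ...]}. A call has 1 to 12 rows; each row is the pose to reach, as a shift and turn from the pose commanded when the call began; what a row does not reach only later rows make up. A row lasts 1/8 s, in which the tool goes at most 62.5 mm and 10.7 degrees, less where a joint would pass 70% of its speed; a pose out of reach is approached as far as the arm can. A call with a gripper value outside its range is refused whole. The fingers move at their own pace and stop on an object; "newtons" is the grip in N (left out, the last holds). Time passes only in rows, so rows that repeat a pose let the fingers close. It gives the time, the measured TCP pose, the force and the opening at its end, in the units of the state.
- read_state(): the state, without advancing time (a new reading comes with each control period).
- capture(name): name is "side" or "top"; returns the picture (400x640x3 uint8, red, green, blue); there is no depth.
- get_calibration(name): a dict with "fx", "fy", "cx", "cy" (pixels), "rvec" (rotation vector, rad) and "tvec" (3), from world to camera coordinates, as OpenCV has them. Camera axes: x right, y down, z forward; pixel columns grow to the right and rows downward; lengths in m; the calibration is good to about 2 mm. A picture is of the moment at which its call begins. get_calibration takes no time and is no camera call.
- hand_in(): hands the job in, once; it reports no verdict.
The state is a dict: "time": time; "joint_pos": joint angles; "qvel": joint speeds; "joint_torque": joint torques, N m; "tool_pos": TCP position; "ee_rot": TCP orientation; "wrist_force": force on the tool from outside, world axes, zero at the start; "ft_torque": the same for the moment, N m; "width": opening from 0.0 (shut) to 1.0 (fully open).
Only numpy, scipy, OpenCV 4.12 (cv2) and the standard library are available. Lean on these libraries where they do the work, as an engineer would, in place of code of your own. Each camera call takes 0.05 s, during which the arm holds its last target. There are 200 camera calls.

### The job

The test in the cartridge with the red end is finished: press the eject key beside its bay with one fingertip and trap the cartridge with the other finger as it pops out, before it slides off the outlet tray. It shoots out the moment the key goes down, so have the second finger waiting over the tray. Do not pinch or lift it, leave the teal cartridge running in its bay and everything else where it stands, and finish while still holding the red cartridge trapped on the tray against the push of its ejector spring.

Things in the scene. Friction and masses are not known exactly. Their poses are not given: they have to be found in the camera images.
- analyser: White blood analyser, two bays side by side, fixed; 110 deep (x), 160 wide (y), 92 mm high. Origin: on the desk below its middle; x to its back, y to the left as one faces its front, z up. Offsets in the other entries are in this frame, in mm. Low base with trays and keys from x = -68 to -20, its top 13 mm above the desk; housing behind it, 35 mm high to x = 10, then the leaning screen head.
- red_cartridge: Finished cartridge in one of the bays (left or right by chance): white block 40 long (x), 34 wide (y), 18 mm high, 50 g, slippery, red front end and band. Origin: middle of its underside; latched at x = -3, y = +22 (left) or -22 (right), 8 mm above the desk, its front at x = -23; axes as the analyser's. A spring plate drives it to -x with 3.3 N (2.7 N after 20 mm) once the catch before it sinks.
- tray_left (a point): Middle of the floor of the left bay's outlet tray, 8 mm above the desk (x = -44, y = +22). The tray is 36 mm wide between ribs 13 mm above the desk, open at its end x = -68. An unstopped cartridge is past that end (45 mm of travel) within 0.2 s. A finger on the tray's middle line stops it; with its tip 14 to 20 mm above the desk it clears ribs and floor and is below the cartridge's top (26 mm).
- tray_right (a point): The same for the right bay's outlet tray (x = -44, y = -22).
- teal_cartridge: The same cartridge with a teal end and band, in the other bay, test still running; to be left latched. Origin and axes as the red one's.
- key_left_top (a point): Middle of the top of the left eject key, which frees the left bay: dark grey, white eject mark, 30 (x) x 26 mm (y), beside the tray, 38 mm outward of its middle line (x = -44, y = +60). Its top is 21 mm above the desk at rest and 14 mm fully down, so a second finger on the tray, level with the finger on the key, meets the cartridge's front.
- key_right_top (a point): The same for the right eject key, which frees the right bay (x = -44, y = -60).
- key_left (a joint): Travel of the left key in m: 0 at rest, 0.007 fully down; springs back. Takes 1.5 N to start and 4 N at the bottom; the catch lets go about 3 to 4.5 mm down.
- key_right (a joint): The same for the right key.
- purple_vial: Glass vial with purple cap, 18 mm across, 39 mm high, loose, left of the analyser and nearer the robot; leave alone. Origin: middle of its underside.
- saline_ampoule: Small clear plastic ampoule, 18 x 21 x 61 mm, standing loose right of the analyser; leave alone. Origin: middle of its underside.
- green_vial: Glass vial with grey cap and green-blue band, 18 mm across, 36 mm high, loose, before the analyser on the robot's side; leave alone. Origin: middle of its underside.
- tube_cup: Clear cup with pink-capped tubes, 49 mm across, 66 mm high, loose; leave alone. Origin: middle of its underside.
- marker: White and red marker pen, 135 x 17 x 16 mm, lying loose; leave alone. Origin: its middle, on the desk.
- tape_roll: Roll of tan tape, 100 mm across, 25 mm high, lying loose; leave alone. Origin: its middle, on the desk.

How it is judged:
At the end, for the whole second after the job is handed in: The red cartridge is popped out of its latched place by 4 to 40 mm and lies flat on its tray at rest, a finger bears it against the ejector spring with more than 0.5 N, and the teal cartridge is still latched in its bay (x of red_cartridge in the frame of analyser between -0.043 and -0.007 m and contact force between the fingers and red_cartridge above 0.5 N and linear speed of red_cartridge below 0.02 m/s and height (world z) of red_cartridge below 0.015 m and angle between red_cartridge's own z axis and vertical below 0.2 rad and x of teal_cartridge in the frame of analyser above -0.007 m); the arm keeps its last pose, push and grip.
It fails at once if the red cartridge slides past the end of its outlet tray (x of red_cartridge in the frame of analyser below -0.048 m).
It fails at once if the red cartridge is lifted or tipped (height (world z) of red_cartridge above 0.018 m or angle between red_cartridge's own z axis and vertical above 0.3 rad).
It fails at once if the other bay's key is pressed or the teal cartridge leaves its place ((y of red_cartridge in the frame of analyser above 0 m and value of joint key_right above 0.003 m) or (y of red_cartridge in the frame of analyser below 0 m and value of joint key_left above 0.003 m) or distance of teal_cartridge from where it was at the start of the episode above 0.005 m).
It fails at once if a bystander is shifted by more than 20 mm (distance of any of purple_vial, saline_ampoule, green_vial, tube_cup, marker, tape_roll from where it was at the start of the episode above 0.02 m).
It also fails if it takes over 26 s, if anything falls off the work surface, if the arm or the gripper's body presses on something with over 40 N, if the wrist force passes 120 N, or if a joint passes its speed limit or range.

## Working session

There is one attempt and no reset: what is moved stays moved. The work goes in short steps, Python scripts to look and compute and a tool call to move; the robot and the scene stay as the last step left them, time stands still between calls to the robot, and variables do not carry over. Pictures are saved under pics/ and viewed, about 8 in all and at most 12, crops included, and the job is handed in when it is done.

Besides the shell and the picture viewer there is one more tool, called after "Request:" as name(argument=value, ...), one argument or row to a line, values as JSON. step_arm: Moves the arm, as the interface text tells. Its arguments: {"type":"object","properties":{"hand":{"type":"array"},"translation":{"type":"array"},"roll":{"type":"array"},"newtons":{"type":"number"}},"required":["hand","translation","roll"]}

```bash
mkdir -p pics
python3 - <<'E'
from plant import *
import cv2
for n in("top","side"):
    im=capture(n); cv2.imwrite(f"pics/{n}0.png",im[:,:,::-1]); c=get_calibration(n); print(n,c)
s=read_state(); print({k:s[k] for k in("time","tool_pos","ee_rot","width","wrist_force")})
E
```

```text
top {'fx': 396.5127200065815, 'fy': 396.5127200065815, 'cx': 324.7739888011929, 'cy': 203.21903888624152, 'rvec': array([ 2.21300189, -2.18289576,  0.09004274]), 'tvec': array([0.07878913, 0.39202383, 1.17893406])}
side {'fx': 403.0261072030823, 'fy': 403.0261072030823, 'cx': 317.8867389927108, 'cy': 196.81645083503847, 'rvec': array([ 1.11195031, -2.11507673,  1.23509412]), 'tvec': array([0.28475479, 0.18586333, 1.06184121])}
{'time': 0.1, 'tool_pos': array([ 0.28292002, -0.58463548,  0.23031351]), 'ee_rot': array([-1.57091682,  0.00178938, -1.11997923]), 'width': 1.0023278344185653, 'wrist_force': array([-0.37326781, -0.41287702,  0.0342487 ])}
```

View pics/top0.png

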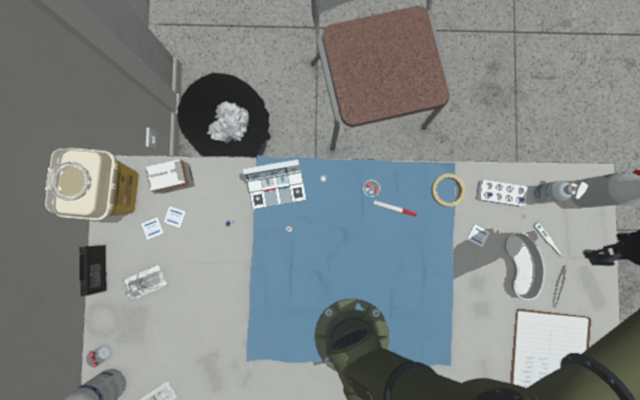

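View pics/side0.png

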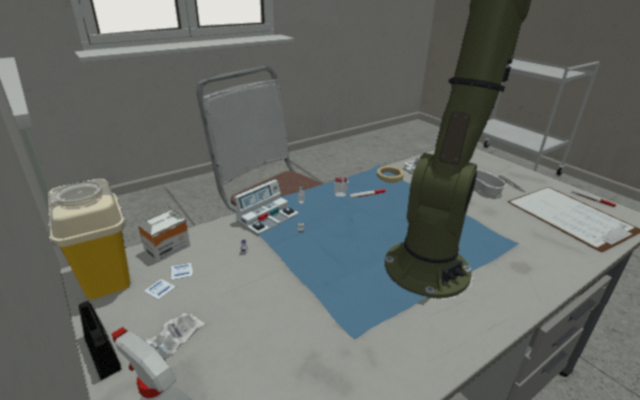

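The top view shows the analyser at about (275,185), its front facing the robot, with keys at (256,198) and (298,194). Next I'll enlarge that area in both views.

Run:
```python
import cv2,numpy as np
a=cv2.imread("pics/top0.png")[150:240,215:315]; b=cv2.imread("pics/side0.png")[170:240,225:315]
a=cv2.resize(a,(800,720),interpolation=cv2.INTER_CUBIC)[:600]; b=cv2.resize(b,(720,560),interpolation=cv2.INTER_CUBIC)
cv2.imwrite("pics/topz.png",a);cv2.imwrite("pics/sidez.png",b)
```

```text
(no output)
```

View pics/topz.png

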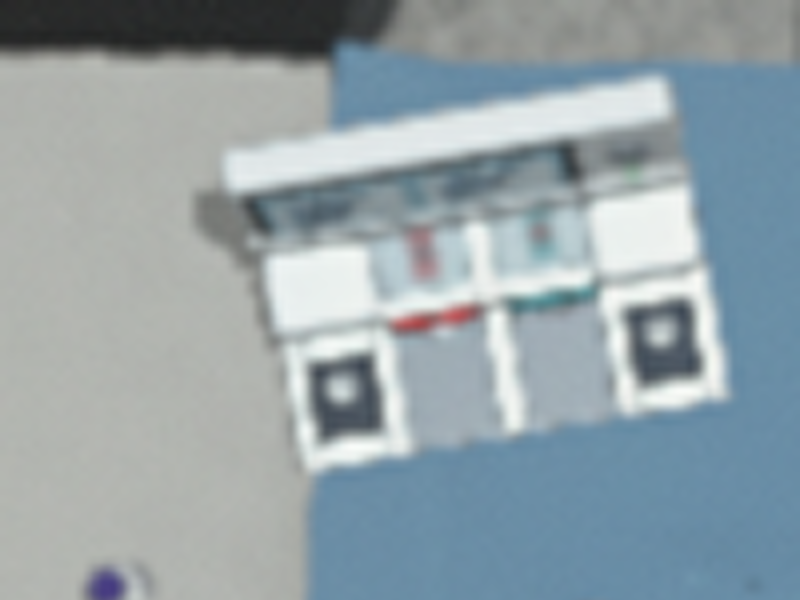

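View pics/sidez.png

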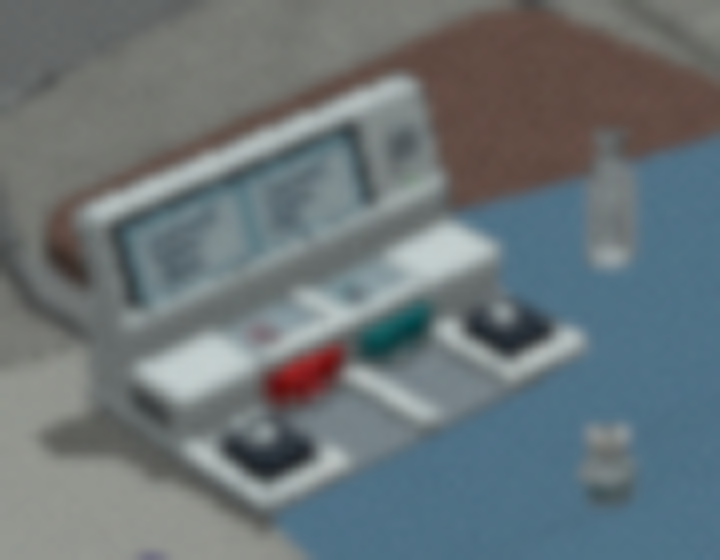

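Red is in the left bay, with the left key at about (258,199) in the top view and the right key at about (298,193). I'll measure the keys and trays by colour centroids and cast rays onto their known heights.

```bash
cat > h.py <<'E'
import cv2,numpy as np
from plant import *
def ray(n,uv,z):
    c=get_calibration(n);K=np.array([[c["fx"],0,c["cx"]],[0,c["fy"],c["cy"]],[0,0,1]])
    R,_=cv2.Rodrigues(np.array(c["rvec"]));o=-R.T@np.array(c["tvec"]).ravel()
    d=R.T@np.linalg.inv(K)@np.array([uv[0],uv[1],1.]);return (o+d*(z-o[2])/d[2])[:2]
def cent(mask,lo,hi,S,off):
    n,l=cv2.findContours(mask,cv2.RETR_EXTERNAL,cv2.CHAIN_APPROX_NONE)[:2]
    out=[]
    for q in n:
        h=cv2.convexHull(q);A=cv2.contourArea(h)/S**2
        if lo<A<hi:
            m=cv2.moments(h);out.append((A,(m["m10"]/m["m00"]+.5)/S-.5+off[0],(m["m01"]/m["m00"]+.5)/S-.5+off[1]))
    return out
E
python3 - <<'E'
from h import *
S=8
for n,(x0,y0,w,h) in {"top":(240,155,72,60),"side":(225,185,90,55)}.items():
    im=cv2.imread(f"pics/{n}0.png")[y0:y0+h,x0:x0+w]
    im=cv2.resize(im,None,fx=S,fy=S,interpolation=cv2.INTER_CUBIC).astype(int)
    b,g,r=im[...,0],im[...,1],im[...,2]
    M={"key":((im.max(2)<115),.021),"tray":((abs(im.mean(2)-155)<25)&(im.max(2)-im.min(2)<32),.008),
       "red":((r>g+60),.0165),"teal":((g>r+40)&(g>b-25),.0165)}
    for k,(m,z) in M.items():
        for A,u,v in cent(m.astype(np.uint8),10,250,S,(x0,y0)):
            print(n,k,round(A,1),round(u,2),round(v,2),ray(n,(u,v),z).round(4))
E
```

```text
top key 66.8 257.76 199.12 [0.3997 0.2836]
top key 66.4 297.49 192.25 [0.4219 0.1661]
top key 13.4 246.62 176.3 [0.4674 0.3184]
top key 13.2 285.62 169.68 [0.4891 0.2027]
top key 41.7 248.83 155.75 [0.5293 0.3133]
top tray 97.4 257.71 199.24 [0.4002 0.2857]
top tray 96.2 297.37 192.3 [0.4229 0.1671]
top tray 138.8 288.18 156.01 [0.5329 0.1968]
side key 17.7 300.8 231.11 [0.2971 0.1998]
side key 19.9 246.45 201.63 [0.5329 0.2551]
side key 11.8 260.36 195.21 [0.5454 0.1982]
side key 14.7 274.8 187.88 [0.5631 0.1331]
side tray 132.4 258.56 227.34 [0.3986 0.2832]
side tray 46.7 274.42 218.89 [0.4125 0.2213]
side tray 99.4 288.25 212.58 [0.4201 0.1671]
side tray 10.7 300.78 201.49 [0.4559 0.0968]
side tray 24.5 252.54 199.25 [0.5562 0.2223]
side tray 98.1 249.57 190.69 [0.614 0.204]
side red 27.9 262.67 216.23 [0.4338 0.25  ]
side teal 22.7 273.91 210.66 [0.4429 0.2054]
```

Request:
step_arm(
  hand=[60, 40, 24, 24, 24, 24, 24, 24, 24, 24, 24, 24],
  translation=[
    [1.1, 0.9, 0],
    [2.2, 1.8, 0],
    [3.2, 2.8, 0],
    [4.3, 3.7, 0],
    [5.4, 4.6, 0],
    [5.6, 6.0, 0],
    [5.8, 7.4, 0],
    [6.0, 8.8, 0],
    [6.2, 10.2, 0],
    [6.3, 11.6, 0],
    [6.4, 13.0, 0],
    [6.4, 14.4, 0],
  ],
  roll=[-0.2, -0.4, -0.6, -0.8, -1.0, -1.2, -1.4, -1.6, -1.8, -2.0, -2.2, -2.5],
  newtons=30,
)

```text
time: 1.6
tool_pos: [0.5389, -0.0073, 0.231]
ee_rot: [-1.571, -0.0, -1.383]
wrist_force: [0.6, 0.3, 0.6]
width: 0.281
```

Request:
step_arm(
  hand=[24, 24, 24, 24, 24, 24, 24, 24, 24, 24],
  translation=[
    [-0.6, 1.3, 0],
    [-1.3, 2.6, 0],
    [-1.9, 3.9, 0],
    [-2.6, 5.2, 0],
    [-3.2, 6.4, 0],
    [-3.4, 6.85, -1.0],
    [-3.4, 6.85, -2.2],
    [-3.4, 6.85, -3.4],
    [-3.4, 6.85, -4.0],
    [-3.4, 6.85, -4.0],
  ],
  roll=[0, 0, 0, 0, 0, 0, 0, 0, 0, 0],
)

```text
time: 2.85
tool_pos: [0.4014, 0.264, 0.0694]
ee_rot: [-1.576, -0.001, -1.381]
wrist_force: [0.2, -0.7, 0.0]
width: 0.283
```

Run:
```python
from h import *
s=read_state(); print({k:s[k] for k in("time","tool_pos","ee_rot","width","wrist_force","joint_pos")})
T=capture("top");D=capture("side")
a=cv2.resize(T[160:220,230:310],(640,480),interpolation=cv2.INTER_CUBIC)
b=cv2.resize(D[160:245,215:325],(770,595),interpolation=cv2.INTER_CUBIC)
cv2.imwrite("pics/t1.png",a[:,:,::-1]);cv2.imwrite("pics/s1.png",b[:,:,::-1])
```

```text
{'time': 2.85, 'tool_pos': array([0.4013532 , 0.26395867, 0.06943398]), 'ee_rot': array([-1.57573189e+00, -8.00747554e-04, -1.38135176e+00]), 'width': 0.2828136812986017, 'wrist_force': array([ 0.22739376, -0.70303361,  0.04864866]), 'joint_pos': array([ 0.06757475,  0.17893478, -0.74889994,  2.01925505,  0.14260857,
        1.0000532 , -2.13264976])}
```

View pics/s1.png

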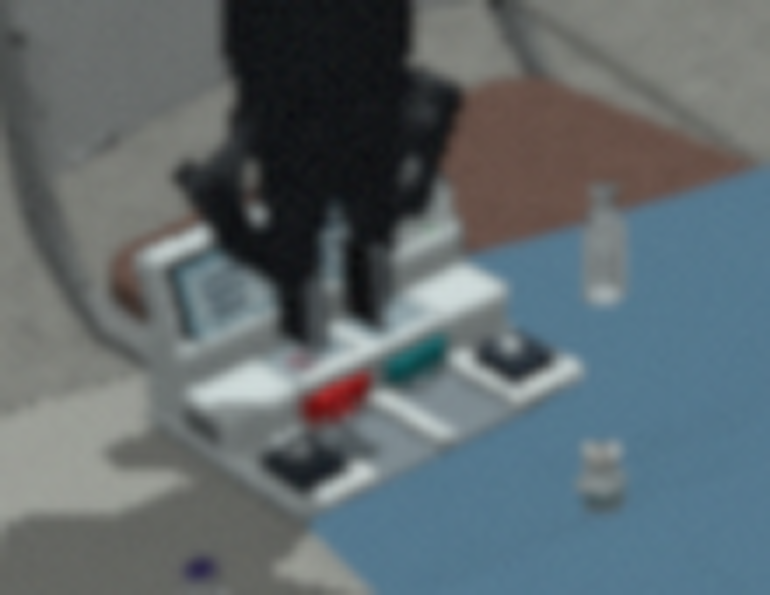

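The side crop shows the two fingertips at about (303,340) and (368,320), above and behind the key and tray in perspective. I'll check them against the expected positions.

Run:
```python
from h import *
p=[ray("side",((x+.5)/7-.5+215,(y+.5)/7-.5+160),z) for z in(.066,.070,.074) for x,y in((280,340),(325,335),(348,322),(388,315))]
yd=np.array([-.1857,.9826]);xd=np.array([.9826,.1857]);o=np.array([.4108,.2249])
for q in p: print(q.round(4),"along x,y from keyline mm:",((q-o)@xd*1e3).round(1),((q-o)@yd*1e3).round(1))
t=np.array([.4014,.264]); print("tcp",(t-o)@xd*1e3,(t-o)@yd*1e3)
```

```text
[0.4159 0.2834] along x,y from keyline mm: 15.9 56.6
[0.4092 0.2659] along x,y from keyline mm: 6.0 40.6
[0.4131 0.2529] along x,y from keyline mm: 7.5 27.1
[0.4089 0.236 ] along x,y from keyline mm: 0.2 11.3
[0.41   0.2862] along x,y from keyline mm: 10.6 60.4
[0.4032 0.2689] along x,y from keyline mm: 0.7 44.6
[0.4072 0.2559] along x,y from keyline mm: 2.2 31.1
[0.403  0.2391] along x,y from keyline mm: -5.1 15.4
[0.404  0.2891] along x,y from keyline mm: 5.3 64.3
[0.3973 0.2718] along x,y from keyline mm: -4.5 48.6
[0.4013 0.2589] along x,y from keyline mm: -3.1 35.2
[0.3971 0.2422] along x,y from keyline mm: -10.3 19.6
tcp -1.975570000000015 40.165240000000026
```

View pics/t1.png

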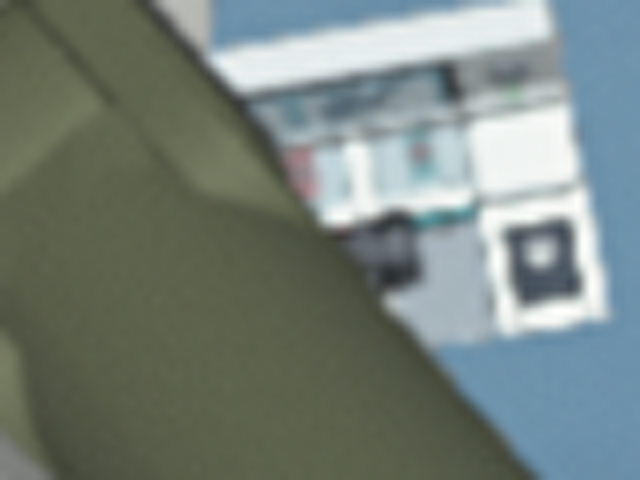

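The spacing is about 38 mm in the side view, and the pair is centred between key and tray. The top view is blocked by the arm over the left half. Descending to just above the key.

Request:
step_arm(
  hand=[24, 24, 24, 24, 24],
  translation=[
    [0.05, 0.02, -0.3],
    [0.05, 0.02, -0.6],
    [0.05, 0.02, -0.9],
    [0.05, 0.02, -1.0],
    [0.05, 0.02, -1.0],
  ],
  roll=[0, 0, 0, 0, 0],
)

```text
time: 3.58
tool_pos: [0.4048, 0.2657, 0.0309]
ee_rot: [-1.572, -0.0, -1.381]
wrist_force: [0.7, 0.2, -0.5]
width: 0.28
```

Run:
```python
from h import *
s=read_state(); print({k:s[k] for k in("tool_pos","wrist_force","ft_torque")})
D=capture("side")
b=cv2.resize(D[180:240,235:305],(700,600),interpolation=cv2.INTER_CUBIC)
cv2.imwrite("pics/s2.png",b[:,:,::-1])
```

```text
{'tool_pos': array([0.40483805, 0.26568507, 0.03093379]), 'wrist_force': array([ 0.72440553,  0.23962804, -0.45042117]), 'ft_torque': array([ 0.01778961, -0.01127242,  0.03678713])}
```

View pics/s2.png

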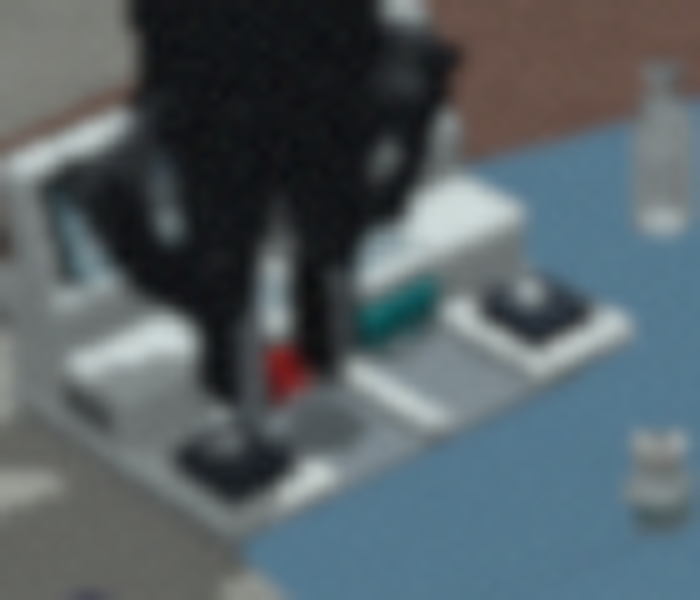

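Left tip is over the key at (235,420) and the right tip over the tray at (328,390), both columns matching their targets and a few mm above. Continuing down with force checks.

Request:
step_arm(
  hand=[24, 24, 24],
  translation=[
    [0, 0, -0.15],
    [0, 0, -0.25],
    [0, 0, -0.25],
  ],
  roll=[0, 0, 0],
)

```text
time: 4.0
tool_pos: [0.4052, 0.2656, 0.0212]
ee_rot: [-1.571, -0.0, -1.382]
wrist_force: [0.1, 0.6, -0.6]
width: 0.282
```

Request:
step_arm(
  hand=[24, 24, 24],
  translation=[
    [0, 0, -0.025],
    [0, 0, -0.05],
    [0, 0, -0.05],
  ],
  roll=[0, 0, 0],
)

```text
time: 4.38
tool_pos: [0.4052, 0.2657, 0.0194]
ee_rot: [-1.571, -0.0, -1.382]
wrist_force: [-0.7, -0.7, 2.2]
width: 0.283
```

Request:
step_arm(
  hand=[24, 24, 24],
  translation=[
    [0, 0, -0.025],
    [0, 0, -0.05],
    [0, 0, -0.05],
  ],
  roll=[0, 0, 0],
)

```text
time: 4.75
tool_pos: [0.405, 0.2657, 0.0173]
ee_rot: [-1.571, -0.0, -1.382]
wrist_force: [-0.8, -0.3, 2.4]
width: 0.279
```

Request:
step_arm(
  hand=[24, 24, 24, 24, 24, 24],
  translation=[
    [0, 0, -0.03],
    [0, 0, -0.06],
    [0, 0, -0.07],
    [0, 0, -0.07],
    [0, 0, -0.07],
    [0, 0, -0.07],
  ],
  roll=[0, 0, 0, 0, 0, 0],
)

```text
time: 5.5
tool_pos: [0.4051, 0.2657, 0.0145]
ee_rot: [-1.571, -0.0, -1.382]
wrist_force: [-2.7, 0.4, 4.5]
width: 0.283
```

Run:
```python
from h import *
F=[]
for i in range(3):
    D=capture("side"); F.append(read_state()["wrist_force"])
s=read_state(); print({k:s[k] for k in("time","tool_pos","ft_torque")},np.mean(F,0))
b=cv2.resize(D[180:240,235:305],(700,600),interpolation=cv2.INTER_CUBIC)
cv2.imwrite("pics/s3.png",b[:,:,::-1])
```

```text
{'time': 5.65, 'tool_pos': array([0.40503447, 0.26571425, 0.01451337]), 'ft_torque': array([-0.04690985,  0.49982986, -0.05738963])} [-2.42124622 -0.43331908  4.72615479]
```

View pics/s3.png

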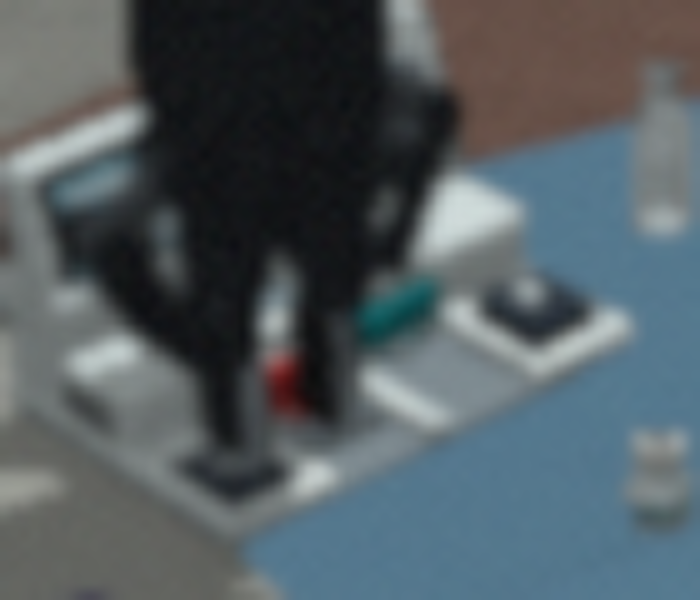

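The red front now shows forward at (285,385), and a steady push of about 2.4 N along -x means the cartridge bears on the finger. The estimated travel is about 8 mm against a 4 mm minimum, so I'll ease back 4 mm for margin. The force should persist if the cartridge is free.

Request:
step_arm(
  hand=[24, 24, 24, 24, 24, 24, 24, 24],
  translation=[
    [-0.02, 0, 0],
    [-0.04, -0.01, 0],
    [-0.06, -0.01, 0],
    [-0.08, -0.02, 0],
    [-0.1, -0.02, 0],
    [-0.1, -0.02, 0],
    [-0.1, -0.02, 0],
    [-0.1, -0.02, 0],
  ],
  roll=[0, 0, 0, 0, 0, 0, 0, 0],
)

```text
time: 6.65
tool_pos: [0.4011, 0.265, 0.0146]
ee_rot: [-1.571, -0.0, -1.382]
wrist_force: [-0.3, 0.1, 3.3]
width: 0.284
```

Run:
```python
from h import *
F=[]
for i in range(4):
    D=capture("side"); F.append(read_state()["wrist_force"])
s=read_state(); print({k:s[k] for k in("time","tool_pos","ft_torque")},np.mean(F,0))
b=cv2.resize(D[180:240,235:305],(700,600),interpolation=cv2.INTER_CUBIC)
cv2.imwrite("pics/s4.png",b[:,:,::-1])
```

```text
{'time': 6.85, 'tool_pos': array([0.40114897, 0.26497617, 0.01456136]), 'ft_torque': array([ 0.09303909,  0.09333211, -0.16670165])} [-0.37198058  0.33465975  4.29090504]
```

View pics/s4.png

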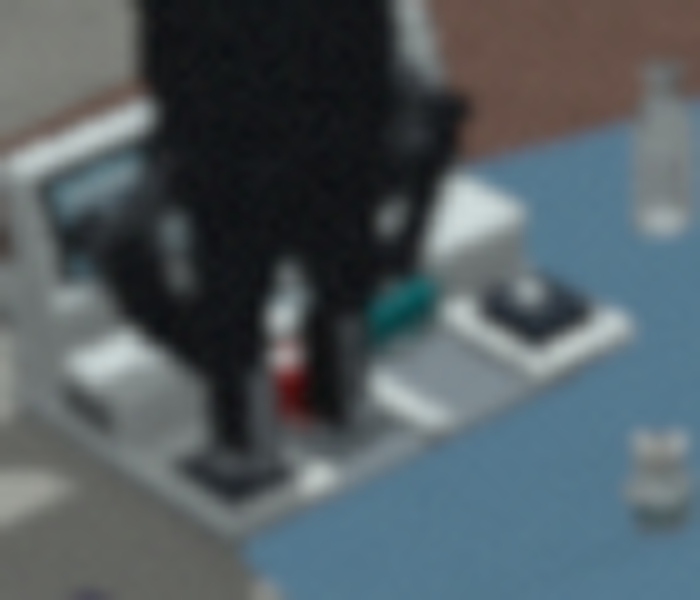

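White body is now showing between the housing and the red end at (285,350), so the cartridge followed the finger. The net force fell to -0.4 N, probably because key friction opposes it. I'll check by easing 1 mm forward, which reverses that friction.

Request:
step_arm(
  hand=[24, 24, 24, 24, 24],
  translation=[
    [0.01, 0, 0],
    [0.025, 0.005, 0],
    [0.025, 0.005, 0],
    [0.025, 0.005, 0],
    [0.025, 0.005, 0],
  ],
  roll=[0, 0, 0, 0, 0],
)

```text
time: 7.48
tool_pos: [0.4012, 0.265, 0.0143]
ee_rot: [-1.573, -0.001, -1.381]
wrist_force: [-2.9, -0.6, 5.1]
width: 0.284
```

Run:
```python
from h import *
F=[];Q=[];U=[]
for i in range(6):
    D=capture("side"); s=read_state();F.append(s["wrist_force"]);Q.append(s["ft_torque"])
    im=D[200:235,250:285].astype(int);m=(im[...,0]>im[...,1]+40);v,u=np.nonzero(m);U.append((u.mean()+250,v.mean()+200,m.sum()))
print(s["time"],s["tool_pos"],np.mean(F,0),np.mean(Q,0),np.round(U,2).tolist())
```

```text
7.775 [0.40122407 0.26495262 0.01430971] [-2.60784721 -0.44898095  5.32023275] [ 0.0182171   0.56451414 -0.05776654] [[263.5, 218.5, 8.0], [263.5, 218.5, 8.0], [263.5, 218.5, 8.0], [263.5, 218.5, 8.0], [263.5, 218.5, 8.0], [263.43, 218.29, 7.0]]
```

The force is back to -2.6 N along -x, and the cartridge is still. Handing in.

```bash
python3 -c "
from plant import *
print(hand_in()); s=read_state(); print(s['time'],s['tool_pos'],s['wrist_force'])"
```

```text
the job is handed in; nothing more can be done
None
the job is handed in; nothing more can be done
```

I pressed the left eject key with one finger while the other waited over the left tray. It stopped the red cartridge as it popped out, and I handed the job in at about 7.8 s with the cartridge still held. The hand-in gave no verdict, and the state could not be read after it.

**Last checks:**
- **Travel:** the cartridge is about 12 mm out, against the allowed 4 to 40 mm. This is worked out from the finger position, because the fingers hide most of it from the camera.
- **Holding force:** the wrist read a steady push of about 2.6 N toward the robot. That reading includes friction from the finger on the key.
- **At rest:** the red patch stayed put over six frames.
- **Bystanders:** the teal cartridge, the right key and the objects in the side-view crop looked untouched. I did not measure them, and I did not look at the cup, marker or tape roll again.

**One reading disagreed:** after I eased the fingers back 4 mm, the push fell to about 0.4 N. I put this down to key friction acting the other way. A command 1 mm forward brought the push back; the arm itself hardly moved.

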